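Pack the water-sampling kit into its cut foam

TASK

Pack the water-sampling kit that stands ready in front of the keyboard: the large bottle, the small bottle, the vial and the forceps each go into the cut-out of the foam tray that has their shape and size. Set the bottles and the vial down standing on the ground of their cut-outs and lay the forceps flat along their trough; never tip a bottle or the vial over on the way.

Things in the scene. Friction and masses are not known exactly. Their poses are not given: they have to be found in the camera images.
- large_bottle_center (a point): The large white polyethylene bottle with screw cap, standing: 73 mm across, 174 mm tall, 0.2 to 0.45 kg. The point is on its axis half-way up, 87 mm above its foot; z is its axis. The body is too wide for a small gripper; the cap, 37 mm across, takes up the top 20 mm (154 to 174 mm above the foot), the shoulder falls away below it: lift the bottle by the cap.
- small_bottle_center (a point): The small white polyethylene bottle with a screw cap, standing: body 48 mm across, 124 mm tall in all, about 0.1 kg. The point is on its axis half-way up, 62 mm above its foot; z is its axis. The cap, 25 mm across, takes up its top 20 mm (from 104 to 124 mm above the foot); lift it by the cap. (A like one at the back wall does not belong to the job.)
- vial_center (a point): The 20 ml glass vial with a screw cap, standing: 28 mm across, 58 mm tall, 22 g. The point is on its axis half-way up, 29 mm above its foot; z is its axis. Glass up to 46 mm above the foot, then the 23 mm cap. Grip it in the upper part of the glass (30 to 42 mm above its foot), so that the fingertips stay above the 12 mm deep cut-out. (Not the one at the back wall.)
- forceps_center (a point): The slim steel forceps, lying flat: 133 mm long along their y, 15 mm wide along x, 9 mm thick, 16 g. The point is the middle of the length, half-way up the thickness (4.5 mm above what they lie on). Grip across the middle, across x. Either end may point either way in the trough.
- large_well_floor (a point): Round cut-out for the large bottle in one of the four foam inserts: 89 mm wide, 16 mm deep, upright walls, pale ground. The point is the centre of its ground, 9 mm above the desk; x along the insert's 165 mm side, z up. The inserts (charcoal, fixed, 102 mm wide) lie side by side along y, 105 mm apart, in an aluminium tray with an 18 mm rim; which lies in which bay changes. This one's top: 25 mm high.
- small_well_floor (a point): Round cut-out for the small bottle in one of the four foam inserts: 64 mm wide, 16 mm deep, upright walls, pale ground. The point is the centre of its ground, 9 mm above the desk; x along the insert's 165 mm side, z up. The inserts (charcoal, fixed, 102 mm wide) lie side by side along y, 105 mm apart, in an aluminium tray with an 18 mm rim; which lies in which bay changes. This one's top: 25 mm high.
- vial_well_floor (a point): Round cut-out for the vial in one of the four foam inserts: 44 mm wide, 12 mm deep, upright walls, pale ground. The point is the centre of its ground, 13 mm above the desk; x along the insert's 165 mm side, z up. The inserts (charcoal, fixed, 102 mm wide) lie side by side along y, 105 mm apart, in an aluminium tray with an 18 mm rim; which lies in which bay changes. This one's top: 25 mm high.
- forceps_trough (a point): Straight trough for the forceps in one foam insert: 151 mm long (x), 31 mm wide (y), 10 mm deep, ends closed. The point is the middle of its ground, 27 mm above the desk; z up. Insert top 37 mm high. A finger gap 60 mm long (x), open across the insert's whole width (y) down to 11 mm above the desk, cuts the trough in the middle: fingertips may reach below the forceps there.

How it is judged:
At the end, for the whole second after the job is handed in: Both bottles and the vial stand upright (0.1 rad) on the ground of their own cut-outs (height 4 mm), axes within 12 mm of its centre; the forceps lie on the ground of the trough (height 4 mm), middle within 15 mm of its middle, along it within 0.2 rad; all at rest (horizontal distance between large_bottle_center and large_well_floor below 0.012 m and z of large_bottle_center in the frame of large_well_floor between 0.083 and 0.091 m and angle between each of large_bottle_center, small_bottle_center, vial_center's own z axis and vertical below 0.1 rad and horizontal distance between small_bottle_center and small_well_floor below 0.012 m and z of small_bottle_center in the frame of small_well_floor between 0.058 and 0.066 m and horizontal distance between vial_center and vial_well_floor below 0.012 m and z of vial_center in the frame of vial_well_floor between 0.025 and 0.033 m and horizontal distance between forceps_center and forceps_trough below 0.015 m and z of forceps_center in the frame of forceps_trough between 0.0005 and 0.0085 m and angle between the y axis of forceps_center and the x axis of forceps_trough, either way round below 0.2 rad and linear speed of each of large_bottle, small_bottle, vial, tweezers below 0.02 m/s); the robot touches nothing.
It fails at once if the large bottle is tipped over (angle between large_bottle_center's own z axis and vertical above 0.7 rad).
It fails at once if the small bottle is tipped over (angle between small_bottle_center's own z axis and vertical above 0.7 rad).
It fails at once if the vial is tipped over (angle between vial_center's own z axis and vertical above 0.7 rad).
It also fails if it takes over 115 s, if anything falls off the work surface, if the arm or the gripper's body presses on something with over 40 N, if the wrist force passes 120 N, or if a joint passes its speed limit or range.

ROBOT

A 6-joint arm with a two-finger parallel gripper is mounted at the origin on a cart in front of the work surface, level with it; the furniture and walls round the work are solid. World frame = base frame: x ahead of the robot, y to its left, z up, the work surface at z = 0. Lengths are in m, angles in rad, forces in N, time in s.
With the tool pointing down it reaches from about 0.35 to 0.85 m from the base axis. Payload 8.1 kg.
Tool frame: the origin (TCP) lies at the centre of the arm's flange, where the gripper is bolted on; the fingertips stand 186 mm ahead of it and the grasp point (between the pads) lies 167 mm ahead of it; z points along the fingers, y is the line along which they close (so a half turn about z gives the same grasp; the last joint's range is limited). The gripper opens to 93 mm and grips with 3 to 60 N. Pads are 15 mm wide; open, the fingers measure 128 mm over their backs; the gripper's body (75 mm by 188 mm) begins 65 mm behind the grasp point.
Start: joints at [1.067, 0.13, 1.488, -0, 1.523, -0.085], TCP at [0.244, 0.548, 0.405] pointing down, gripper open.
Joint ranges: [-2.96, 2.96], [-0.89, 2.26], [0.02, 2.5], [-1.34, 4.48], [0, 2.73], [-2.66, 2.66]. Speed limits (rad/s): [2.39, 2.39, 2.79, 3.14, 3.14, 3.14].

INTERFACE

Orientations are given as a rotation vector (axis times angle).
In Python, from plant import robot gives the robot as it stands.
- The arm moves only by the tool apply_moves, never from a script. Its argument "series" is a list of rows, each a list of 2 entries, a list of its own where there are three numbers: the shift along the tool's x, y, z in mm, then the turn, a rotation vector about the tool's x, y, z in rad. A call has 1 to 12 rows; each row shifts and turns the commanded pose from where the row before left it, along the tool's axes as they then stand; what a row does not reach is not made up. A row lasts 1/12 s, in which the tool goes at most 41.7 mm and 7.16 degrees, less where a joint would pass 70% of its speed; a pose out of reach is approached as far as the arm can. A call is refused whole if a number of a shift passes 41.7 or a number of a turn 0.125, either way. A call with a gripper value outside its range is refused whole. "claw" is the opening, from 0 (shut) to 1 (fully open), set as the call begins (left out, the last holds). The fingers move at their own pace and stop on an object; "newtons" is the grip in N (left out, the last holds). Time passes only in rows, so rows that do not move let the fingers close. It gives the time, the measured TCP pose, the force, the opening and the grip force at its end, in the units of the state.
- robot.read_state(): the state, without advancing time (a new reading comes with each control period).
- robot.read_camera(name): name is "scene" or "top" or "wrist"; returns (picture, depth): 400x640x3 uint8, blue, green, red; 400x640 float32, m along the optical axis (not along the pixel's ray), 0 where there is no reading.
- robot.calibration(name): a dict with "fx", "fy", "cx", "cy" (pixels), "D" ([k1, k2, p1, p2, k3] as OpenCV has them; the pictures are not rectified), "extrinsics" (4x4, takes a point from world to camera coordinates). Camera axes: x right, y down, z forward; pixel columns grow to the right and rows downward; lengths in m; the calibration is good to about 2 mm. A picture is of the moment at which its call begins: read the wrist's pose just before it. calibration takes no time and is no camera call; for the wrist camera it gives the pose at the moment of the call.
- robot.close_job(): hands the job in; it is judged then, once.
The state is a dict: "t": time; "q": joint angles; "dq": joint speeds; "joint_torque": joint torques, N m; "tool_pos": TCP position; "orientation": TCP orientation; "force": force on the tool from outside, world axes, zero at the start; "wrist_torque": the same for the moment, N m; "opening": finger opening in m; "gripper_force": force on a finger pad.
Only numpy, scipy, OpenCV 4.12 (cv2) and the standard library are available. Lean on these libraries where they do the work, as an engineer would, in place of code of your own. Each camera call takes 0.05 s, during which the arm holds its last target. There are 200 camera calls.

## Working session

There is one attempt and no reset: what is moved stays moved. The work goes in short steps, Python scripts to look and compute and a tool call to move; the robot and the scene stay as the last step left them, time stands still between calls to the robot, and variables do not carry over. Pictures are saved under pics/ and viewed, at most 14 in all, crops included, and the job is handed in when it is done.

Besides the shell and the picture viewer there is one more tool, called after "Call:" as a command line: name --argument value ..., lists and objects as JSON in quotes. apply_moves: Moves the arm, as the interface text tells. Its arguments: {"type":"object","properties":{"series":{"type":"array"},"claw":{"type":"number"},"newtons":{"type":"number"}},"required":["series"]}

```bash
mkdir -p pics; ls; python3 - <<'E'
from plant import robot
import cv2,numpy as np
s=robot.read_state();print(s)
for n in("scene","top"):
    p,d=robot.read_camera(n);cv2.imwrite(f"pics/{n}0.png",p);np.save(f"pics/{n}0.npy",d)
    print(n,robot.calibration(n))
E
```

```text
pics
{'t': 0.0, 'q': array([ 1.06658493e+00,  1.31161836e-01,  1.48924074e+00, -1.36062213e-05,
        1.52301906e+00, -8.53671905e-02]), 'dq': array([-1.81299642e-03,  5.44370130e-05,  9.05171947e-04, -5.63586740e-04,
        1.38256029e-03,  2.76432933e-04]), 'joint_torque': array([ 1.22426547e-03, -5.59841359e+01, -4.91762710e+01,  7.66756595e-02,
        3.52912315e-02, -1.75573341e-04]), 'tool_pos': array([0.24387877, 0.54795586, 0.40370791]), 'orientation': array([-6.53011306e-01, -3.07244466e+00,  2.75477181e-03]), 'force': array([ 0.58075384, -0.61325662,  0.18530966]), 'wrist_torque': array([-0.06192437, -0.02717937, -0.01841459]), 'gripper_force': 0.0, 'opening': 0.09329952429601603}
scene {'fx': 442.09804494090224, 'fy': 442.09804494090224, 'cx': 316.62842600678226, 'cy': 200.71993972331845, 'D': array([-0.08884336,  0.        ,  0.        ,  0.        ,  0.        ]), 'extrinsics': array([[ 0.89297381, -0.44958604,  0.02168337, -0.43719148],
       [-0.26460242, -0.56330776, -0.78273235,  0.21887582],
       [ 0.36411994,  0.69322202, -0.62198063,  1.06394238],
       [ 0.        ,  0.        ,  0.        ,  1.        ]])}
top {'fx': 443.62346965392993, 'fy': 443.62346965392993, 'cx': 313.99691520731295, 'cy': 193.006749450774, 'D': array([-0.08068308,  0.        ,  0.        ,  0.        ,  0.        ]), 'extrinsics': array([[-0.00921147, -0.99990449, -0.01030356,  0.02535321],
       [-0.99793623,  0.00984719, -0.06345322,  0.49556616],
       [ 0.06354862,  0.0096978 , -0.99793162,  1.6272562 ],
       [ 0.        ,  0.        ,  0.        ,  1.        ]])}
```

View pics/scene0.png

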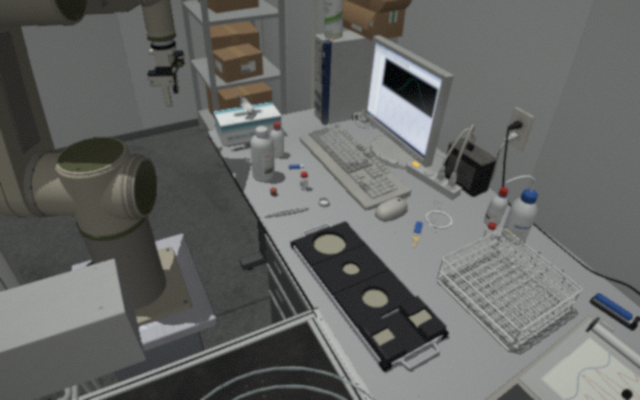

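View pics/top0.png

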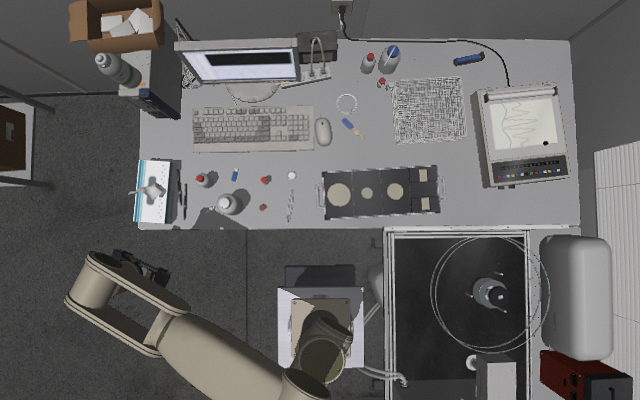

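The scene view shows the large bottle (262,155), the small one behind it (277,140), the vial with a red cap (304,178), a loose red cap (273,191) and the forceps (287,213). The tray wells, near to far, are large (330,243), vial (351,269), small (374,298) and trough. The top view shows the same: bottles (228,204) and (202,180), vial (265,180), forceps (291,203), wells (340,195), (367,193), (396,191) and trough (424,189). Next I'll enlarge both.

```bash
python3 - <<'E'
import cv2
t=cv2.imread("pics/top0.png");s=cv2.imread("pics/scene0.png")
a=cv2.resize(t[155:225,180:310],None,fx=6,fy=6,interpolation=cv2.INTER_CUBIC)
b=cv2.resize(t[155:225,315:445],None,fx=6,fy=6,interpolation=cv2.INTER_CUBIC)
cv2.imwrite("pics/ta.png",a);cv2.imwrite("pics/tb.png",b)
c=s[110:230,240:340];cv2.imwrite("pics/sa.png",cv2.resize(c,None,fx=5,fy=5,interpolation=cv2.INTER_CUBIC))
E
```

```text
(no output)
```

View pics/ta.png

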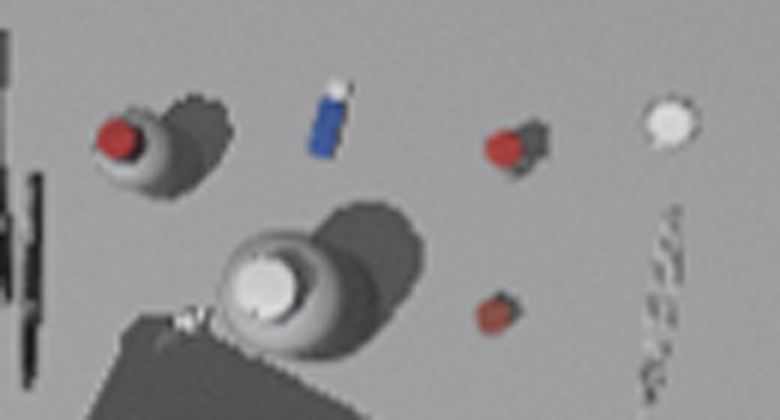

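View pics/tb.png

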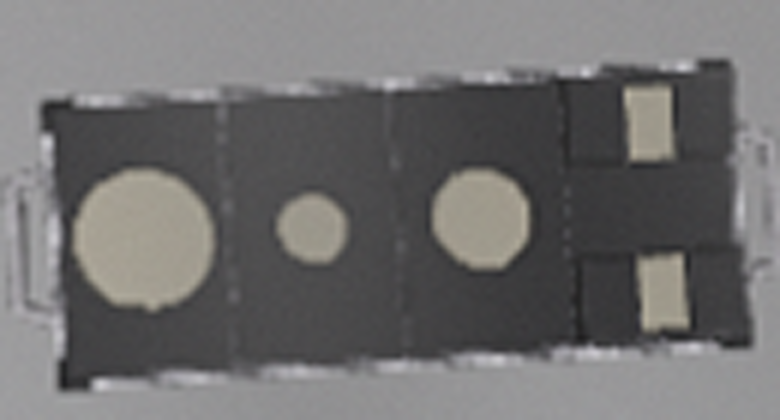

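View pics/sa.png

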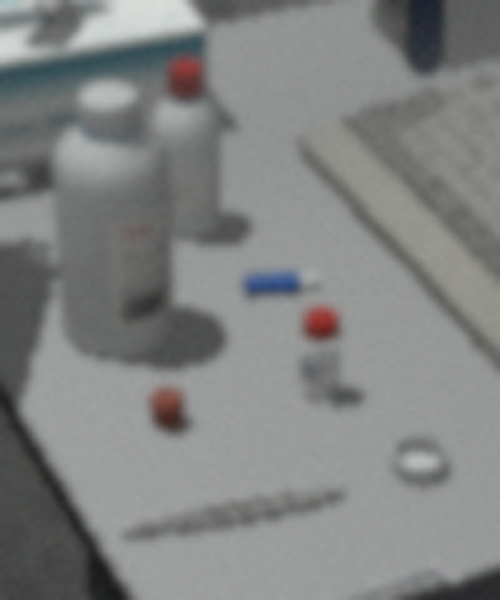

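Readings in crop pixels.

| Item | Top view | Scene view |
|---|---|---|
| Large cap | (265,287) | (108,95) |
| Small cap | (118,139) | (186,66) |
| Vial cap | (506,149) | (321,315) |
| Forceps ends | (674,208), (652,402) | (345,493), (124,537) |

In the tray crop, the wells are at (144,238), (313,229) and (481,219), and the trough ends at (648,86) and (665,330).

```bash
cat > h.py <<'E'
import numpy as np,cv2
from plant import robot
def ray(c,uv):
    K=np.array([[c['fx'],0,c['cx']],[0,c['fy'],c['cy']],[0,0,1]])
    n=cv2.undistortPoints(np.array([[uv]],float),K,c['D'])[0,0]
    R=c['extrinsics'][:3,:3];t=c['extrinsics'][:3,3]
    return -R.T@t, R.T@np.array([*n,1])
def onz(c,uv,z):
    o,d=ray(c,uv);return o+d*(z-o[2])/d[2]
def tri(rs):
    A=0;b=0
    for o,d in rs:
        d=d/np.linalg.norm(d);P=np.eye(3)-np.outer(d,d);A=A+P;b=b+P@o
    x=np.linalg.solve(A,b)
    return x,[np.linalg.norm(np.cross(x-o,d/np.linalg.norm(d))) for o,d in rs]
def uncrop(p,s,off): return ((p[0]+.5)/s-.5+off[0],(p[1]+.5)/s-.5+off[1])
E
python3 - <<'E'
from h import *
np.set_printoptions(precision=4,suppress=True)
T=robot.calibration("top");S=robot.calibration("scene")
ta=lambda *p:uncrop(p,6,(180,155)); tb=lambda *p:uncrop(p,6,(315,155)); sa=lambda *p:uncrop(p,5,(240,110))
for n,a,b,z in [("large",(265,287),(108,95),.174),("small",(118,139),(186,66),.124),("vial",(506,149),(321,315),.058),("f1",(674,208),(345,493),.0045),("f2",(652,402),(124,537),.0045)]:
    print(n,*tri([ray(T,ta(*a)),ray(S,sa(*b))]),onz(T,ta(*a),z),onz(S,sa(*b),z))
for n,a,b,z in [("Lw",(144,238),(329.5,244),.009),("Vw",(313,229),(351,269),.013),("Sw",(481,219),(374.5,298),.009)]:
    print(n,*tri([ray(T,tb(*a)),ray(S,b)]),onz(T,tb(*a),z),onz(S,b,z))
print("trough",onz(T,tb(648,86),.03),onz(T,tb(665,330),.03))
for cn,uv in[("top",ta(265,287)),("top",tb(100,330))]:
    d=np.load("pics/top0.npy");o,r=ray(T,uv);print(o+r*d[int(uv[1]+.5),int(uv[0]+.5)])
E
```

```text
large [0.4575 0.3224 0.1744] [np.float64(0.0005022203195403767), np.float64(0.0005022203195402112)] [0.457  0.3227 0.174 ] [0.4582 0.323  0.174 ]
small [0.547  0.4192 0.1263] [np.float64(0.001057771832685276), np.float64(0.0010577718326852696)] [0.5463 0.4202 0.124 ] [0.5496 0.4228 0.124 ]
vial [0.5443 0.2006 0.062 ] [np.float64(0.00045025583859291916), np.float64(0.00045025583859319775)] [0.5442 0.2013 0.058 ] [0.5472 0.2057 0.058 ]
f1 [0.5127 0.1025 0.0039] [np.float64(0.0014065888739355713), np.float64(0.0014065888739356238)] [0.5114 0.1031 0.0045] [0.5137 0.1014 0.0045]
f2 [0.3857 0.1195 0.003 ] [np.float64(0.005602162000180243), np.float64(0.005602162000180302)] [0.391  0.1175 0.0045] [0.3799 0.1199 0.0045]
Lw [ 0.4911 -0.0708  0.0163] [np.float64(0.0009636968128980386), np.float64(0.0009636968128980949)] [ 0.4907 -0.0707  0.009 ] [ 0.4958 -0.0646  0.009 ]
Vw [ 0.4961 -0.1753  0.018 ] [np.float64(0.0016328323437250895), np.float64(0.001632832343724995)] [ 0.495  -0.1751  0.013 ] [ 0.5003 -0.1721  0.013 ]
Sw [ 0.5009 -0.2794  0.0165] [np.float64(0.0011635181960247358), np.float64(0.0011635181960246064)] [ 0.5004 -0.2801  0.009 ] [ 0.506 -0.275  0.009]
trough [ 0.5801 -0.3815  0.03  ] [ 0.4298 -0.3882  0.03  ]
[0.4572 0.3234 0.1705]
[ 0.4336 -0.0424  0.0222]
```

The cap heights check out. My order is vial, forceps, large bottle, small bottle, so the gripper body never passes near a tall neighbour. First I square the tool to the world axes and go above the vial.

Call:
apply_moves --series '[[[0,0,0],[0,0,-0.105]],[[0,0,0],[0,0,-0.105]],[[0,0,0],[0,0,-0.105]],[[0,0,0],[0,0,-0.105]],[[0,0,0],[0,0,0]]]'

```text
t: 0.52
tool_pos: [0.2439, 0.548, 0.4041]
orientation: [0.01, -3.141, 0.002]
force: [0.5, 0.2, -0.0]
opening: 0.093
gripper_force: 0.0
```

Call:
apply_moves --series '[[[-25,-29,0],[0,0,0]],[[-25,-29,0],[0,0,0]],[[-25,-29,0],[0,0,0]],[[-25,-29,0],[0,0,0]],[[-25,-29,0],[0,0,0]],[[-25,-29,0],[0,0,0]],[[-25,-29,0],[0,0,0]],[[-25,-29,0],[0,0,0]],[[-25,-29,0],[0,0,0]],[[-25,-29,0],[0,0,0]],[[-25,-29,0],[0,0,0]],[[0,0,0],[0,0,0]]]'

```text
t: 1.52
tool_pos: [0.5226, 0.2245, 0.4043]
orientation: [0.012, 3.141, -0.004]
force: [0.3, 1.0, 0.0]
opening: 0.0933
gripper_force: 0.0
```

```bash
cat >> h.py <<'E'
from scipy.spatial.transform import Rotation as Ro
np.set_printoptions(precision=4,suppress=True)
def look(n):
    c=robot.calibration("wrist");p,d=robot.read_camera("wrist");cv2.imwrite(f"pics/{n}.png",p)
    np.savez(f"pics/{n}.npz",d=d,E=c['extrinsics']);return c,p,d
def wcal(n):
    c=dict(robot.calibration("wrist"));c['extrinsics']=np.load(f"pics/{n}.npz")['E'];return c
def to(x,y,z,yaw=None):
    s=robot.read_state();R=Ro.from_rotvec(s['orientation']).as_matrix()
    d=R.T@(np.array([x,y,z])-s['tool_pos'])*1000
    yw=np.arctan2(-R[0,1],R[1,1])
    print("t",round(s['t'],2),"pos",s['tool_pos'],"yaw",round(yw,3),"tilt",R[:2,2],"F",s['force'],"op",s['opening'],"gf",s['gripper_force'])
    print("shift mm",d,"turn z",None if yaw is None else yw-yaw)
E
python3 - <<'E'
from h import *
to(.5443,.2006,.205,0)
c,p,d=look("w1");print(robot.read_state()['q'],c['fx'])
E
```

```text
t 1.52 pos [0.5226 0.2245 0.4043] yaw -0.008 tilt [ 0.001  -0.0024] F [0.2669 1.0174 0.0096] op 0.09327559484556848 gf 0.0
shift mm [-21.7069 -23.2762 199.3811] turn z -0.007852467449988314
[ 0.3203  0.0454  1.5791 -0.0007  1.5177 -1.2433] 277.5565864318744
```

View pics/w1.png

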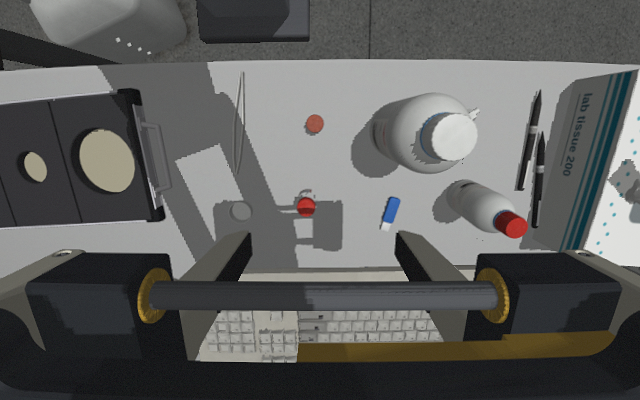

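The wrist view shows the vial cap (306,205), the forceps from (243,73) to (237,172), the large cap (449,137), the small cap (511,224), and the large well ground (107,160). I'll locate these again from here and combine them with the top view.

```bash
python3 - <<'E'
from h import *
W=wcal("w1");T=robot.calibration("top")
ta=lambda *p:uncrop(p,6,(180,155))
for n,a,b,z in [("large",(265,287),(449,137),.174),("small",(118,139),(513,224),.124),("vial",(506,149),(306,205),.058),("f1",(674,208),(237,172),.0045),("f2",(652,402),(243,73),.0045)]:
    print(n,*tri([ray(T,ta(*a)),ray(W,b)]),onz(W,b,z))
print(onz(W,(107,160),.012))
p=cv2.imread("pics/w1.png");cv2.imwrite("pics/w1c.png",cv2.resize(p[60:220,180:340],None,fx=3.7,fy=3.7,interpolation=cv2.INTER_CUBIC))
E
```

```text
large [0.4583 0.3269 0.1545] [np.float64(0.00044467318471899664), np.float64(0.0004446731847190756)] [0.458  0.3182 0.174 ]
small [0.5478 0.422  0.1159] [np.float64(0.0007815695806773342), np.float64(0.000781569580677306)] [0.5455 0.4157 0.124 ]
vial [0.5451 0.2024 0.049 ] [np.float64(2.6674531445447636e-05), np.float64(2.6674531445528375e-05)] [0.5426 0.203  0.058 ]
f1 [ 0.5112  0.1033 -0.0016] [np.float64(0.0006304953683114974), np.float64(0.000630495368311306)] [0.5096 0.1051 0.0045]
f2 [0.3866 0.12   0.0007] [np.float64(0.004957778123754281), np.float64(0.004957778123754287)] [0.3829 0.1233 0.0045]
[ 0.4896 -0.0714  0.012 ]
```

View pics/w1c.png

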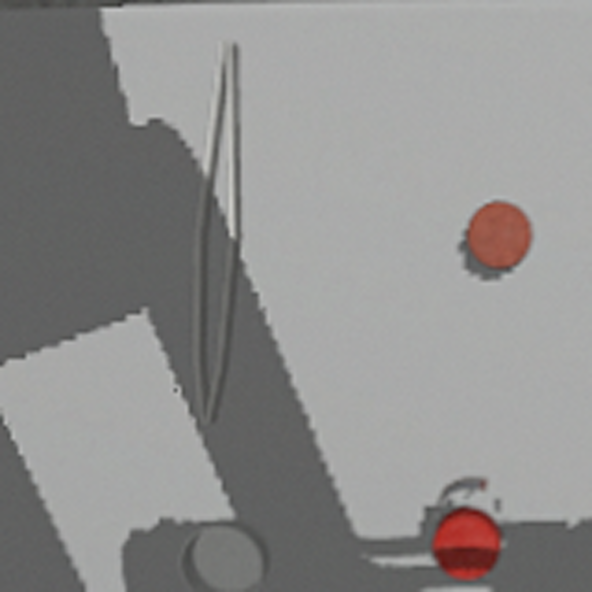

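The crop shows the forceps clearly, ends at (232,44) and (209,420), and the vial cap centre at (467,545). Moving down over the vial for a close check.

Call:
apply_moves --series '[[[-10.5,-11,30],[0,0,0]],[[-10.5,-11,30],[0,0,0]],[[0,0,30],[0,0,-0.008]],[[0,0,30],[0,0,0]],[[0,0,0],[0,0,0]]]' --claw 0.7 --newtons 15

```text
t: 1.98
tool_pos: [0.5371, 0.2075, 0.2774]
orientation: [0.011, -3.13, 0.004]
force: [-1.8, 0.6, -1.8]
opening: 0.0666
gripper_force: 0.0
```

```bash
python3 - <<'E'
from h import *
to(.5435,.2020,.205,0)
c,p,d=look("w2")
h=cv2.cvtColor(p,cv2.COLOR_BGR2HSV);m=((h[...,0]<8)|(h[...,0]>172))&(h[...,1]>120)&(h[...,2]>50)
n,l,st,ce=cv2.connectedComponentsWithStats(m.astype(np.uint8))
for i in range(1,n):
    if st[i,4]>150: print(st[i],ce[i],onz(c,ce[i],.058),onz(c,ce[i],.055))
E
```

```text
t 1.98 pos [0.5371 0.2075 0.2774] yaw 0.007 tilt [-0.0111 -0.0028] F [-1.8451  0.6264 -1.8395] op 0.06664946887084534 gf 0.0
shift mm [-7.1507 -5.3502 72.2911] turn z 0.007133928555680015
[319  94  26  28 553] [331.4485 107.4864] [0.4493 0.2122 0.058 ] [0.4491 0.2123 0.055 ]
[302 222  29  31 700] [316.3671 237.2729] [0.5444 0.202  0.058 ] [0.5456 0.2019 0.055 ]
```

View pics/w2.png

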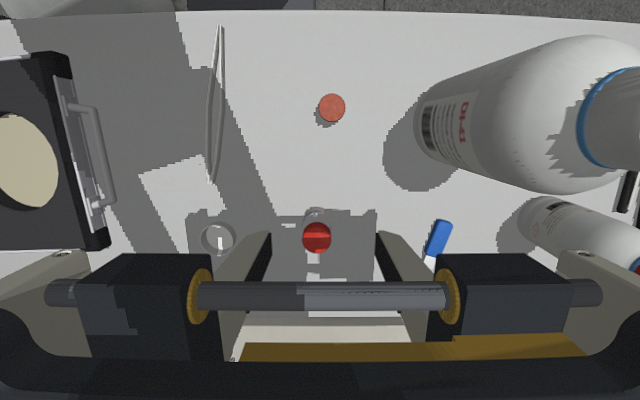

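The vial cap is at (316,237), between the fingers, which gives (0.5445, 0.202). Descending the rest of the way.

Call:
apply_moves --series '[[[-4,-2.5,0],[0,0,0]],[[-4,-2.5,20],[0,0,0]],[[0,0,20],[0,0,0]],[[0,0,18],[0,0,0]],[[0,0,0],[0,0,0]],[[0,0,0],[0,0,0]],[[0,0,0],[0,0,0]]]'

```text
t: 2.62
tool_pos: [0.5496, 0.2031, 0.2296]
orientation: [-0.014, 3.138, 0.002]
force: [-0.1, -0.1, 0.3]
opening: 0.0649
gripper_force: 0.0
```

```bash
python3 - <<'E'
from h import *
to(.5447,.2020,.205,0)
E
```

```text
t 2.62 pos [0.5496 0.2031 0.2296] yaw 0.009 tilt [0.0036 0.001 ] F [-0.0707 -0.0786  0.2574] op 0.06488199741812589 gf 0.0
shift mm [ 4.9896 -1.1236 24.6108] turn z 0.009197109696192482
```

Call:
apply_moves --series '[[[5,-1,8],[0,0,0.009]],[[0,0,16],[0,0,0]],[[0,0,0],[0,0,0]],[[0,0,0],[0,0,0]],[[0,0,0],[0,0,0]]]'

```text
t: 3.03
tool_pos: [0.5437, 0.2017, 0.2037]
orientation: [-0.0, 3.141, 0.0]
force: [-0.0, 0.4, 0.3]
opening: 0.0651
gripper_force: 0.0
```

Call:
apply_moves --series '[[[0,0,0],[0,0,0]],[[0,0,0],[0,0,0]],[[0,0,0],[0,0,0]],[[0,0,0],[0,0,0]],[[0,0,0],[0,0,0]],[[0,0,0],[0,0,0]],[[0,0,0],[0,0,0]],[[0,0,0],[0,0,0]]]' --claw 0 --newtons 12

```text
t: 3.7
tool_pos: [0.5435, 0.2016, 0.2028]
orientation: [-0.0, 3.142, 0.0]
force: [0.7, 0.9, 0.5]
opening: 0.0271
gripper_force: 12.0
```

Gripped on the glass, 27 mm opening at 12 N. Lift it and carry it over the vial well.

Call:
apply_moves --series '[[[0,0,-10],[0,0,0]],[[0,0,-20],[0,0,0]],[[0,0,-20],[0,0,0]],[[0,0,-20],[0,0,0]],[[0,0,-10],[0,0,0]],[[0,0,0],[0,0,0]]]'

```text
t: 4.2
tool_pos: [0.5446, 0.2019, 0.2865]
orientation: [-0.0, 3.136, 0.002]
force: [0.5, -0.3, -0.3]
opening: 0.027
gripper_force: 12.0
```

Call:
apply_moves --series '[[[2,-18,0],[0,0,0]],[[4,-34,0],[0,0,0]],[[5,-38,0],[0,0,0]],[[5,-38,0],[0,0,0]],[[5,-38,0],[0,0,0]],[[5,-38,0],[0,0,0]],[[5,-38,0],[0,0,0]],[[5,-38,0],[0,0,0]],[[5,-38,0],[0,0,0]],[[4,-34,0],[0,0,0]],[[3,-18,0],[0,0,0]],[[0,-7,0],[0,0,0]]]'

```text
t: 5.2
tool_pos: [0.4944, -0.1781, 0.2816]
orientation: [-0.005, -3.14, 0.0]
force: [-0.1, 0.3, -0.5]
opening: 0.0272
gripper_force: 12.0
```

Call:
apply_moves --series '[[[0,0,0],[0,0,0]],[[0,0,0],[0,0,0]],[[0,0,0],[0,0,0]],[[0,0,0],[0,0,0]]]'

```text
t: 5.53
tool_pos: [0.4957, -0.1741, 0.2824]
orientation: [0.003, -3.141, -0.001]
force: [0.6, 0.2, 0.0]
opening: 0.0274
gripper_force: 12.0
```

```bash
python3 - <<'E'
from h import *
to(.4955,-.1755,.216,0)
c,p,d=look("w3")
E
```

```text
t 5.53 pos [ 0.4957 -0.1741  0.2824] yaw 0.002 tilt [-0.0005  0.0005] F [0.6011 0.1517 0.0086] op 0.027366835294617524 gf 11.999903084506514
shift mm [ 0.1732 -1.4162 66.416 ] turn z 0.001904086391856523
```

View pics/w3.png

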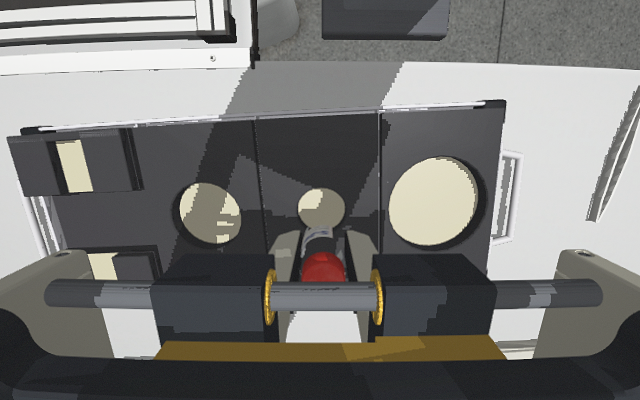

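The vial well ground is visible at (321,209), the small well at (211,213) and the large well at (432,201). The vial is held upright in front of its well.

```bash
python3 - <<'E'
from h import *
W=wcal("w3");T=robot.calibration("top")
tb=lambda *p:uncrop(p,6,(315,155))
for n,a,b,z in [("L",(144,238),(432,201),.009),("V",(313,229),(321,208.5),.013),("S",(481,219),(210.5,213),.009)]:
    print(n,*tri([ray(T,tb(*a)),ray(W,b)]),onz(W,b,z))
E
```

```text
L [ 0.4906 -0.0706  0.0096] [np.float64(4.491909365581064e-05), np.float64(4.491909365577681e-05)] [ 0.4907 -0.0703  0.009 ]
V [ 0.4949 -0.175   0.0193] [np.float64(0.0006955702099155088), np.float64(0.0006955702099155675)] [ 0.4971 -0.1757  0.013 ]
S [ 0.5    -0.2784  0.0175] [np.float64(0.0002552578257151405), np.float64(0.0002552578257152594)] [ 0.5029 -0.2818  0.009 ]
```

Call:
apply_moves --series '[[[0,-1.5,8],[0,0,0]],[[0,0,18],[0,0,0]],[[0,0,18],[0,0,0]],[[0,0,14],[0,0,0]],[[0,0,6],[0,0,0]],[[0,0,0],[0,0,0]],[[0,0,0],[0,0,0]],[[0,0,0],[0,0,0]],[[0,0,0],[0,0,0]]]'

```text
t: 6.33
tool_pos: [0.496, -0.1771, 0.2198]
orientation: [-0.001, 3.14, -0.001]
force: [-0.5, -0.2, 1.2]
opening: 0.027
gripper_force: 12.0
```

```bash
python3 - <<'E'
from h import *
to(.496,-.1755,.216,0)
E
```

```text
t 6.33 pos [ 0.496  -0.1771  0.2198] yaw 0.0 tilt [ 0.0016 -0.0008] F [-0.4583 -0.1519  1.1632] op 0.026993582913323454 gf 12.000121470246086
shift mm [0.0299 1.6286 3.8013] turn z 0.0003763522600917696
```

Call:
apply_moves --series '[[[0,1.5,1],[0,0,0]],[[0,0,1.5],[0,0,0]],[[0,0,1],[0,0,0]],[[0,0,0],[0,0,0]],[[0,0,0],[0,0,0]],[[0,0,0],[0,0,0]]]'

```text
t: 6.83
tool_pos: [0.4957, -0.1755, 0.2155]
orientation: [-0.0, 3.141, -0.0]
force: [0.3, 0.2, 3.1]
opening: 0.0269
gripper_force: 12.0
```

Contact shows at about 3 N and at the expected height. Release, back off straight up, and check.

Call:
apply_moves --series '[[[0,0,0],[0,0,0]],[[0,0,0],[0,0,0]],[[0,0,0],[0,0,0]],[[0,0,0],[0,0,0]],[[0,0,-10],[0,0,0]],[[0,0,-30],[0,0,0]],[[0,0,-30],[0,0,0]],[[0,0,-30],[0,0,0]],[[0,0,-20],[0,0,0]],[[0,0,0],[0,0,0]],[[0,0,0],[0,0,0]],[[0,0,0],[0,0,0]]]' --claw 0.6

```text
t: 7.83
tool_pos: [0.4953, -0.1753, 0.3349]
orientation: [0.0, -3.141, -0.0]
force: [-0.1, 0.7, -1.5]
opening: 0.0557
gripper_force: 0.0
```

```bash
python3 - <<'E'
from h import *
W=wcal("w1")
u=lambda *p:uncrop(p,3.7,(180,60))
a=onz(W,u(232,44),.0045);b=onz(W,u(209,420),.0045);print(a,b,(a+b)/2,np.linalg.norm(a-b),np.arctan2(*(b-a)[1::-1]))
W=wcal("w2")
a=onz(W,(222,26),.0045);b=onz(W,(210.5,184),.0045);print(a,b,(a+b)/2,np.linalg.norm(a-b),np.arctan2(*(b-a)[1::-1]))
to(.448,.111,.3,-.125)
c,p,d=look("w4")
h=cv2.cvtColor(p,cv2.COLOR_BGR2HSV);m=((h[...,0]<8)|(h[...,0]>172))&(h[...,1]>120)&(h[...,2]>50)
n,l,st,ce=cv2.connectedComponentsWithStats(m.astype(np.uint8))
for i in range(1,n):
    if st[i,4]>50: print(st[i],ce[i],onz(c,ce[i],.071))
E
```

```text
[0.3811 0.1226 0.0045] [0.5112 0.1037 0.0045] [0.4462 0.1132 0.0045] 0.13148578319336154 -0.14418693326884924
[0.3808 0.1226 0.0045] [0.5136 0.1017 0.0045] [0.4472 0.1122 0.0045] 0.1343801354466073 -0.15559249067369468
t 7.83 pos [ 0.4953 -0.1753  0.3349] yaw 0.0 tilt [-0.0006  0.0002] F [-0.0661  0.6927 -1.4727] op 0.05572264518163803 gf 0.0
shift mm [ 47.1736 286.3365  34.942 ] turn z 0.12522987030435337
[311 198  24  26 504] [322.6766 210.7937] [ 0.4971 -0.1754  0.071 ]
```

The vial stands in its well within 2 mm. The forceps middle is at (0.447, 0.1125), angle −0.15. Going there.

Call:
apply_moves --series '[[[3,20,0],[0,0,0]],[[5,30,0],[0,0,0]],[[6,36,0],[0,0,0]],[[6,36,0],[0,0,0]],[[6,36,0],[0,0,0]],[[6,36,0],[0,0,0]],[[6,36,0],[0,0,0]],[[5,30,0],[0,0,0]],[[5,28,0],[0,0,0]],[[0,0,20],[0,0,0.075]],[[0,0,30],[0,0,0.075]],[[0,0,20],[0,0,0]]]'

```text
t: 8.88
tool_pos: [0.4461, 0.1132, 0.262]
orientation: [-0.24, -3.129, 0.001]
force: [-0.2, 0.3, -0.9]
opening: 0.0557
gripper_force: 0.0
```

Call:
apply_moves --series '[[[0,0,10],[0,0,0]],[[0,0,0],[0,0,0]],[[0,0,0],[0,0,0]],[[0,0,0],[0,0,0]]]'

```text
t: 9.22
tool_pos: [0.448, 0.1124, 0.2563]
orientation: [0.235, 3.132, 0.0]
force: [0.5, -0.7, 0.9]
opening: 0.0557
gripper_force: 0.0
```

```bash
python3 - <<'E'
from h import *
to(.447,.1125,.189,-.15)
c,p,d=look("w5")
E
```

```text
t 9.22 pos [0.448  0.1124 0.2563] yaw -0.15 tilt [0.0011 0.0001] F [ 0.4924 -0.7317  0.9063] op 0.05570257497115598 gf 0.0
shift mm [ 1.0847 -0.0875 67.2771] turn z 0.00015146398599380495
```

View pics/w5.png

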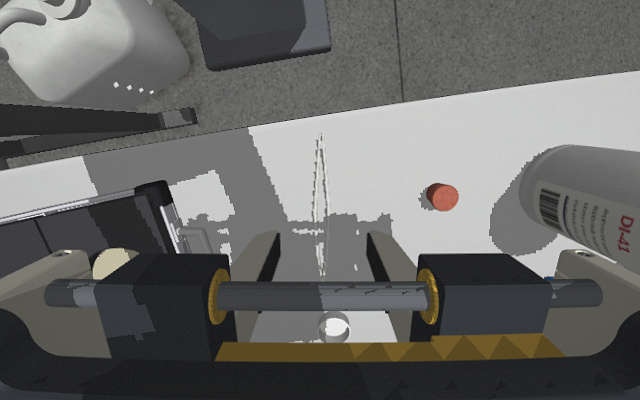

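The forceps run straight down the picture from (320,135) to behind the rod, centred between the fingers and aligned with the tool. Descending.

Call:
apply_moves --series '[[[1,0,15],[0,0,0]],[[0,0,22],[0,0,0]],[[0,0,18],[0,0,0]],[[0,0,9],[0,0,0]],[[0,0,2],[0,0,0]],[[0,0,0],[0,0,0]],[[0,0,0],[0,0,0]],[[0,0,0],[0,0,0]],[[0,0,0],[0,0,0]]]'

```text
t: 10.02
tool_pos: [0.4472, 0.1128, 0.1905]
orientation: [0.235, 3.131, 0.001]
force: [0.9, 0.1, 1.0]
opening: 0.0559
gripper_force: 0.0
```

Call:
apply_moves --series '[[[0,0,1.5],[0,0,0]],[[0,0,0],[0,0,0]],[[0,0,0],[0,0,0]],[[0,0,0],[0,0,0]],[[0,0,0],[0,0,0]],[[0,0,0],[0,0,0]],[[0,0,0],[0,0,0]],[[0,0,0],[0,0,0]],[[0,0,0],[0,0,0]]]' --claw 0 --newtons 12

```text
t: 10.77
tool_pos: [0.4464, 0.1126, 0.1877]
orientation: [-0.235, -3.133, 0.0]
force: [-0.1, -0.4, -0.0]
opening: 0.014
gripper_force: 12.0
```

Gripped at 14 mm. Lift, rotate to the trough angle (+0.045) and carry.

Call:
apply_moves --series '[[[0,0,-8],[0,0,0]],[[0,0,-20],[0,0,0]],[[0,0,-25],[0,0,0]],[[0,0,-25],[0,0,-0.05]],[[0,0,-22],[0,0,-0.05]],[[0,0,0],[0,0,-0.05]],[[0,0,0],[0,0,-0.045]],[[0,0,0],[0,0,0]],[[0,0,0],[0,0,0]],[[0,0,0],[0,0,0]]]'

```text
t: 11.6
tool_pos: [0.4463, 0.1127, 0.2877]
orientation: [0.069, -3.14, 0.0]
force: [-0.3, -0.2, -0.5]
opening: 0.0141
gripper_force: 12.0
```

```bash
python3 - <<'E'
from h import *
to(.505,-.385,.2877,.045)
c,p,d=look("w6")
E
```

```text
t 11.6 pos [0.4463 0.1127 0.2877] yaw 0.044 tilt [-0.0004 -0.    ] F [-0.3213 -0.1985 -0.4671] op 0.014060417246710841 gf 11.999974414166559
shift mm [ -36.9075 -499.7383   -0.0241] turn z -0.0013379056698991573
```

View pics/w6.png

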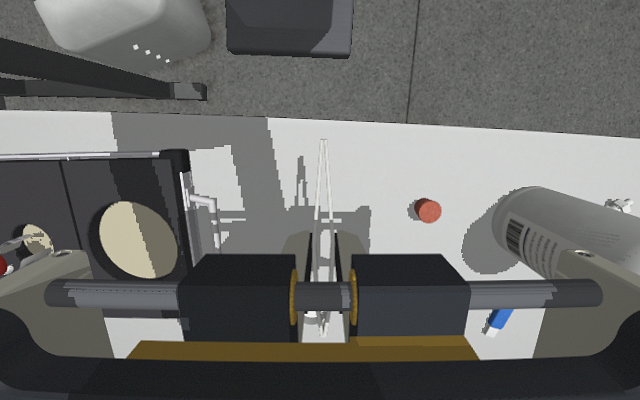

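The forceps hang straight between the pads, ends at (323,140) and (323,334). I'll check their middle relative to the TCP, then carry.

```bash
python3 - <<'E'
from h import *
W=wcal("w6")
a=onz(W,(323,140),.1045);b=onz(W,(323,334),.1045);print(a,b,(a+b)/2,np.linalg.norm(a-b))
E
```

```text
[0.3812 0.1099 0.1045] [0.5143 0.1157 0.1045] [0.4477 0.1128 0.1045] 0.13318802385708886
```

Call:
apply_moves --series '[[[-1,-20,0],[0,0,0]],[[-3,-32,0],[0,0,0]],[[-3,-40,0],[0,0,0]],[[-3,-40,0],[0,0,0]],[[-3,-40,0],[0,0,0]],[[-3,-40,0],[0,0,0]],[[-3,-40,0],[0,0,0]],[[-3,-40,0],[0,0,0]],[[-3,-40,0],[0,0,0]],[[-3,-40,0],[0,0,0]],[[-3,-40,0],[0,0,0]],[[-3,-40,0],[0,0,0]]]'

```text
t: 12.65
tool_pos: [0.5006, -0.3394, 0.2872]
orientation: [0.069, -3.14, -0.001]
force: [0.2, -0.7, 0.8]
opening: 0.0143
gripper_force: 12.0
```

Call:
apply_moves --series '[[[-3,-32,0],[0,0,0]],[[0,-16,0],[0,0,0]],[[0,0,0],[0,0,0]],[[0,0,0],[0,0,0]],[[0,0,0],[0,0,0]],[[0,0,0],[0,0,0]]]'

```text
t: 13.15
tool_pos: [0.5061, -0.3838, 0.2874]
orientation: [0.072, -3.14, -0.001]
force: [0.0, 0.9, -0.1]
opening: 0.0142
gripper_force: 12.0
```

```bash
python3 - <<'E'
from h import *
to(.505,-.385,.215,.045)
c,p,d=look("w7")
E
```

```text
t 13.15 pos [ 0.5061 -0.3838  0.2874] yaw 0.046 tilt [-0.0006  0.0009] F [ 0.0339  0.9403 -0.0977] op 0.014207716644915014 gf 12.00013488269633
shift mm [ 1.1459 -1.1649 72.3715] turn z 0.0010561760399015671
```

View pics/w7.png

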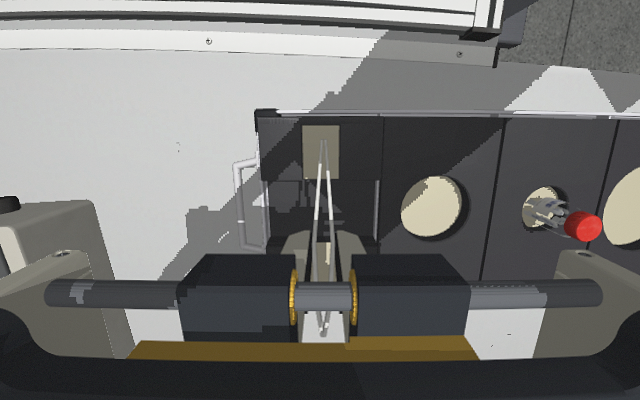

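The trough's outer patch spans (302–339, 125–178), and its centreline at column 320.5 lies under the forceps. Checking the offset.

```bash
python3 - <<'E'
from h import *
W=wcal("w7")
for z in(.027,.037):
    a=onz(W,(320.5,125),z);b=onz(W,(320.5,178),z);print(a,b,a+.0755*np.array([.999,.045,0]))
E
```

```text
[ 0.4322 -0.3889  0.027 ] [ 0.4771 -0.387   0.027 ] [ 0.5077 -0.3855  0.027 ]
[ 0.4323 -0.3889  0.037 ] [ 0.4753 -0.387   0.037 ] [ 0.5077 -0.3855  0.037 ]
```

Call:
apply_moves --series '[[[1,-1,10],[0,0,0]],[[0,0,20],[0,0,0]],[[0,0,20],[0,0,0]],[[0,0,10],[0,0,0]],[[0,0,4],[0,0,0]],[[0,0,0],[0,0,0]],[[0,0,0],[0,0,0]],[[0,0,0],[0,0,0]],[[0,0,0],[0,0,0]]]'

```text
t: 13.95
tool_pos: [0.5055, -0.3866, 0.2252]
orientation: [-0.071, 3.139, -0.003]
force: [0.8, 0.9, 0.3]
opening: 0.014
gripper_force: 12.0
```

Call:
apply_moves --series '[[[0,1,3],[0,0,0]],[[0,0,3],[0,0,0]],[[0,0,2.5],[0,0,0]],[[0,0,0],[0,0,0]],[[0,0,0],[0,0,0]],[[0,0,0],[0,0,0]]]'

```text
t: 14.45
tool_pos: [0.5049, -0.3851, 0.2151]
orientation: [0.071, -3.14, -0.0]
force: [0.5, -0.0, -0.7]
opening: 0.014
gripper_force: 12.0
```

Call:
apply_moves --series '[[[0,0,0.5],[0,0,0]],[[0,0,0],[0,0,0]],[[0,0,0],[0,0,0]],[[0,0,0],[0,0,0]],[[0,0,0],[0,0,0]],[[0,0,-10],[0,0,0]],[[0,0,-30],[0,0,0]],[[0,0,-40],[0,0,0]],[[0,0,-40],[0,0,0]],[[0,0,-40],[0,0,0]],[[0,0,-30],[0,0,0]],[[0,0,0],[0,0,0]]]' --claw 0.4

```text
t: 15.45
tool_pos: [0.5061, -0.3861, 0.4154]
orientation: [-0.071, 3.131, -0.015]
force: [0.2, -1.1, 1.3]
opening: 0.0376
gripper_force: 0.0
```

```bash
python3 - <<'E'
from h import *
to(.4577,.3215,.41,0)
c,p,d=look("w8")
cv2.imwrite("pics/w8c.png",cv2.resize(p[90:290,230:430],None,fx=3,fy=3))
E
```

```text
t 15.45 pos [ 0.5061 -0.3861  0.4154] yaw 0.045 tilt [ 0.0104 -0.0094] F [ 0.2016 -1.052   1.3119] op 0.03756769528775732 gf 0.0
shift mm [ 16.3086 709.0403  -1.7662] turn z 0.04522480465952233
```

View pics/w8c.png

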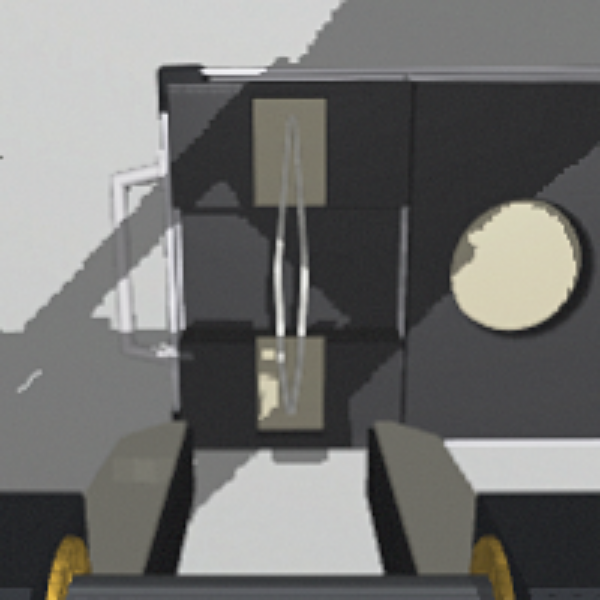

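The forceps lie in their trough, centred, with both ends (290,118) and (290,412) inside the pale patches. Now the large bottle.

Call:
apply_moves --series '[[[0,15,0],[0,0,0.045]],[[2,30,0],[0,0,0]],[[2.5,38,0],[0,0,0]],[[2.5,38,0],[0,0,0]],[[2.5,38,0],[0,0,0]],[[2.5,38,0],[0,0,0]],[[2.5,38,0],[0,0,0]],[[2.5,38,0],[0,0,0]],[[2.5,38,0],[0,0,0]],[[2.5,38,0],[0,0,0]],[[2.5,38,0],[0,0,0]],[[2.5,38,0],[0,0,0]]]' --claw 0.75

```text
t: 16.5
tool_pos: [0.4763, 0.0415, 0.4039]
orientation: [-0.0, -3.14, -0.0]
force: [1.0, -0.1, -0.3]
opening: 0.0701
gripper_force: 0.0
```

Call:
apply_moves --series '[[[2.5,38,0],[0,0,0]],[[2.5,38,0],[0,0,0]],[[2.5,38,0],[0,0,0]],[[2.5,38,0],[0,0,0]],[[2.5,38,0],[0,0,0]],[[2.5,38,0],[0,0,0]],[[2.5,30,0],[0,0,0]],[[1,16,0],[0,0,0]],[[0,0,0],[0,0,0]],[[0,0,0],[0,0,0]],[[0,0,0],[0,0,0]],[[0,0,0],[0,0,0]]]'

```text
t: 17.5
tool_pos: [0.4589, 0.3127, 0.4044]
orientation: [-0.001, -3.141, 0.001]
force: [-0.3, -0.4, -1.1]
opening: 0.0697
gripper_force: 0.0
```

```bash
python3 - <<'E'
from h import *
to(.4577,.3215,.333,0)
c,p,d=look("w9")
E
```

```text
t 17.5 pos [0.4589 0.3127 0.4044] yaw -0.001 tilt [-0.0005 -0.0007] F [-0.3016 -0.3562 -1.0874] op 0.06967452291320413 gf 0.0
shift mm [ 1.1336  8.8226 71.3789] turn z -0.0009282267144216331
```

View pics/w9.png

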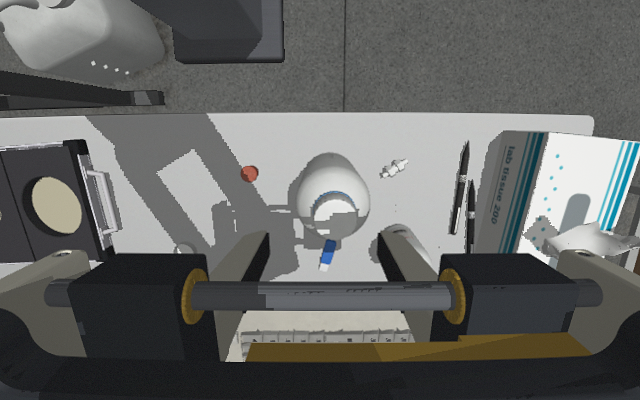

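The large bottle's cap is at about (333,212), between the fingers. That was my last picture, so from here I measure with depth data.

```bash
cat >> h.py <<'E'
def cloud(c,d,u0,u1,v0,v1):
    P=[]
    K=np.array([[c['fx'],0,c['cx']],[0,c['fy'],c['cy']],[0,0,1]])
    vv,uu=np.mgrid[v0:v1,u0:u1];z=d[v0:v1,u0:u1].ravel()
    n=cv2.undistortPoints(np.stack([uu.ravel(),vv.ravel()],1).astype(float)[:,None],K,c['D'])[:,0]
    X=np.c_[n,np.ones(len(n))]*z[:,None];X=X[z>0]
    R=c['extrinsics'][:3,:3];t=c['extrinsics'][:3,3]
    return (X-t)@R
E
python3 - <<'E'
from h import *
d=np.load("pics/w9.npz")['d'];W=wcal("w9")
P=cloud(W,d,285,385,150,260)
for lo,hi in[(.150,.165),(.165,.172),(.17,.18),(.18,.3)]:
    q=P[(P[:,2]>lo)&(P[:,2]<hi)]
    if len(q):print(lo,len(q),q.mean(0),q.min(0),q.max(0))
E
```

```text
0.15 246 [0.4443 0.3196 0.1568] [0.439  0.3021 0.15  ] [0.4616 0.3406 0.1648]
0.165 203 [0.451  0.3217 0.1699] [0.4403 0.3045 0.165 ] [0.4764 0.3397 0.172 ]
0.17 1445 [0.4576 0.3218 0.173 ] [0.4406 0.3046 0.1701] [0.4764 0.3395 0.1753]
0.18 222 [0.456  0.3478 0.228 ] [0.4497 0.3469 0.2182] [0.4666 0.3516 0.2406]
```

Call:
apply_moves --series '[[[0.5,5,0],[0,0,0]],[[0,4.3,15],[0,0,0]],[[0,0,20],[0,0,0]],[[0,0,20],[0,0,0]],[[0,0,12],[0,0,0]],[[0,0,3],[0,0,0]],[[0,0,0],[0,0,0]],[[0,0,0],[0,0,0]],[[0,0,0],[0,0,0]],[[0,0,0],[0,0,0]]]'

```text
t: 18.38
tool_pos: [0.4587, 0.3233, 0.3363]
orientation: [-0.0, 3.14, 0.002]
force: [-0.4, -0.5, -0.2]
opening: 0.0699
gripper_force: 0.0
```

Call:
apply_moves --series '[[[0,0,0],[0,0,0]],[[0,0,0],[0,0,0]],[[0,0,0],[0,0,0]],[[0,0,0],[0,0,0]],[[0,0,0],[0,0,0]],[[0,0,0],[0,0,0]],[[0,0,0],[0,0,0]],[[0,0,0],[0,0,0]],[[0,0,0],[0,0,0]]]' --claw 0 --newtons 40

```text
t: 19.13
tool_pos: [0.4583, 0.3228, 0.335]
orientation: [-0.0, 3.141, -0.001]
force: [-0.5, -4.6, 5.6]
opening: 0.0381
gripper_force: 37.7
```

Call:
apply_moves --series '[[[0,0,0],[0,0,0]],[[0,0,-4],[0,0,0]],[[0,0,-10],[0,0,0]],[[0,0,-16],[0,0,0]],[[0,0,-18],[0,0,0]],[[0,0,-16],[0,0,0]],[[0,0,-10],[0,0,0]],[[0,0,-4],[0,0,0]],[[0,0,0],[0,0,0]],[[0,0,0],[0,0,0]],[[0,0,0],[0,0,0]]]'

```text
t: 20.05
tool_pos: [0.4579, 0.323, 0.4113]
orientation: [0.0, -3.14, 0.002]
force: [-1.5, 0.1, -3.8]
opening: 0.0367
gripper_force: 46.1
```

Call:
apply_moves --series '[[[0,-5,0],[0,0,0]],[[-1,-10,0],[0,0,0]],[[-1,-15,0],[0,0,0]],[[-2,-20,0],[0,0,0]],[[-2,-24,0],[0,0,0]],[[-2,-24,0],[0,0,0]],[[-2,-24,0],[0,0,0]],[[-2,-24,0],[0,0,0]],[[-2,-24,0],[0,0,0]],[[-2,-24,0],[0,0,0]],[[-2,-24,0],[0,0,0]],[[-2,-24,0],[0,0,0]]]'

```text
t: 21.05
tool_pos: [0.4778, 0.0792, 0.4123]
orientation: [-0.0, -3.141, 0.001]
force: [0.5, -0.0, -3.4]
opening: 0.0369
gripper_force: 45.4
```

Call:
apply_moves --series '[[[-2,-24,0],[0,0,0]],[[-2,-24,0],[0,0,0]],[[-2,-24,0],[0,0,0]],[[-2,-24,0],[0,0,0]],[[-2,-20,0],[0,0,0]],[[-1,-16,0],[0,0,0]],[[-1,-12,0],[0,0,0]],[[0,-7,0],[0,0,0]],[[0,0,0],[0,0,0]],[[0,0,0],[0,0,0]],[[0,0,0],[0,0,0]],[[0,0,0],[0,0,0]]]'

```text
t: 22.05
tool_pos: [0.4903, -0.0691, 0.4127]
orientation: [0.002, -3.142, -0.0]
force: [0.7, 0.0, -3.6]
opening: 0.0371
gripper_force: 45.4
```

```bash
python3 - <<'E'
from h import *
to(.4907,-.0705,.344,0)
# bottle tilt check from scene camera depth: axis of bottle cloud
c=robot.calibration("scene");p,d=robot.read_camera("scene")
cv2.imwrite("pics/s2.png",p)
P=cloud(c,d,0,640,0,400)
s=robot.read_state()['tool_pos']
q=P[(abs(P[:,0]-s[0])<.07)&(abs(P[:,1]-s[1])<.07)&(P[:,2]>.05)&(P[:,2]<.3)]
for z in np.arange(.05,.26,.015):
    r=q[(q[:,2]>=z)&(q[:,2]<z+.015)]
    if len(r)>5:print(round(z,3),len(r),r.min(0)[:2],r.max(0)[:2],r.mean(0))
E
```

```text
t 22.05 pos [ 0.4903 -0.0691  0.4127] yaw 0.001 tilt [-0.      0.0003] F [ 0.6528  0.0495 -3.5832] op 0.03711608063091958 gf 45.4244781043235
shift mm [-0.4253 -1.4174 68.7118] turn z 0.0013191575253725719
0.065 7 [ 0.4587 -0.0987] [ 0.4975 -0.0824] [ 0.4765 -0.093   0.0792]
0.08 104 [ 0.4503 -0.1025] [ 0.512  -0.0542] [ 0.4721 -0.0888  0.0883]
0.095 127 [ 0.4506 -0.1033] [ 0.5165 -0.0508] [ 0.472  -0.0883  0.1025]
0.11 122 [ 0.4493 -0.1038] [ 0.5182 -0.0472] [ 0.4731 -0.09    0.1175]
0.125 132 [ 0.4505 -0.1038] [ 0.5156 -0.0557] [ 0.4732 -0.0903  0.1323]
0.14 136 [ 0.4506 -0.1045] [ 0.518  -0.0565] [ 0.473  -0.0901  0.1475]
0.155 140 [ 0.4509 -0.1054] [ 0.515  -0.0472] [ 0.4741 -0.0906  0.1628]
0.17 137 [ 0.4513 -0.1053] [ 0.5213 -0.0585] [ 0.4737 -0.0913  0.1775]
0.185 149 [ 0.4518 -0.1051] [ 0.5179 -0.0579] [ 0.4748 -0.0919  0.1925]
0.2 187 [ 0.4518 -0.1045] [ 0.5177 -0.0441] [ 0.4757 -0.089   0.2082]
0.215 219 [ 0.4551 -0.1011] [ 0.5181 -0.0403] [ 0.4783 -0.0812  0.2213]
0.23 91 [ 0.4701 -0.1033] [ 0.4976 -0.0386] [ 0.4796 -0.0791  0.2379]
0.245 162 [ 0.4715 -0.1048] [ 0.4983 -0.0376] [ 0.4841 -0.0726  0.2522]
0.26 84 [ 0.4787 -0.1048] [ 0.4978 -0.0379] [ 0.4848 -0.0773  0.2666]
```

The bottle hangs upright (about 0.02 rad) with its foot 77 mm up. Lowering it into the large well.

Call:
apply_moves --series '[[[0,-1.4,5],[0,0,0]],[[0,0,12],[0,0,0]],[[0,0,14],[0,0,0]],[[0,0,14],[0,0,0]],[[0,0,10],[0,0,0]],[[0,0,6],[0,0,0]],[[0,0,3],[0,0,0]],[[0,0,0],[0,0,0]],[[0,0,0],[0,0,0]],[[0,0,0],[0,0,0]],[[0,0,0],[0,0,0]]]'

```text
t: 23.02
tool_pos: [0.4906, -0.0714, 0.3496]
orientation: [-0.0, 3.14, -0.001]
force: [0.5, 0.2, -3.5]
opening: 0.0369
gripper_force: 45.4
```

Call:
apply_moves --series '[[[0,0,2],[0,0,0]],[[0,0,1.5],[0,0,0]],[[0,0,1],[0,0,0]],[[0,0,0],[0,0,0]],[[0,0,0],[0,0,0]],[[0,0,0],[0,0,0]]]'

```text
t: 23.52
tool_pos: [0.4907, -0.0713, 0.3453]
orientation: [-0.0, 3.14, -0.001]
force: [0.3, 1.2, 5.6]
opening: 0.0371
gripper_force: 46.2
```

The ground takes the load. Release, rise, then go on toward the small bottle.

Call:
apply_moves --series '[[[0,0,0],[0,0,0]],[[0,0,0],[0,0,0]],[[0,0,0],[0,0,0]],[[0,0,0],[0,0,0]],[[0,0,0],[0,0,0]],[[0,0,-8],[0,0,0]],[[0,0,-20],[0,0,0]],[[0,0,-30],[0,0,0]],[[0,0,-17],[0,0,0]],[[0,0,0],[0,0,0]],[[0,0,0],[0,0,0]],[[0,0,0],[0,0,0]]]' --claw 0.7 --newtons 20

```text
t: 24.52
tool_pos: [0.4901, -0.0713, 0.4186]
orientation: [0.0, -3.141, -0.0]
force: [-0.7, -0.9, -0.1]
opening: 0.0653
gripper_force: 0.0
```

```bash
python3 - <<'E'
from h import *
c,p,d=look("w10")
P=cloud(c,d,200,440,120,260)
q=P[(P[:,2]>.176)&(P[:,2]<.19)&(abs(P[:,1]+.07)<.022)]
print(len(q),q.mean(0),q.min(0),q.max(0))
to(.547,.4185,.42,0)
E
```

```text
1427 [ 0.4904 -0.0663  0.1819] [ 0.4737 -0.0836  0.176 ] [ 0.509  -0.0486  0.1843]
t 24.57 pos [ 0.49   -0.0712  0.418 ] yaw 0.0 tilt [-0.002   0.0005] F [-0.956  -0.0444  0.5271] op 0.06499594213168416 gf 0.0
shift mm [-57.1027 489.7327  -1.9085] turn z 0.00017151498882180926
```

The large bottle stands at the right height, about 5 mm or less off centre. On to the small bottle.

Call:
apply_moves --series '[[[-2,20,0],[0,0,0]],[[-4,32,0],[0,0,0]],[[-4.5,40,0],[0,0,0]],[[-4.5,40,0],[0,0,0]],[[-4.5,40,0],[0,0,0]],[[-4.5,40,0],[0,0,0]],[[-4.5,40,0],[0,0,0]],[[-4.5,40,0],[0,0,0]],[[-4.5,40,0],[0,0,0]],[[-4.5,40,0],[0,0,0]],[[-4.5,40,0],[0,0,0]],[[-4.5,32,0],[0,0,0]]]'

```text
t: 25.57
tool_pos: [0.5404, 0.3755, 0.417]
orientation: [0.002, -3.139, 0.002]
force: [1.0, -0.5, 0.2]
opening: 0.0647
gripper_force: 0.0
```

Call:
apply_moves --series '[[[-4,26,0],[0,0,0]],[[-2,20,0],[0,0,0]],[[0,0,25],[0,0,0]],[[0,0,25],[0,0,0]],[[0,0,10],[0,0,0]],[[0,0,0],[0,0,0]],[[0,0,0],[0,0,0]],[[0,0,0],[0,0,0]],[[0,0,0],[0,0,0]]]'

```text
t: 26.32
tool_pos: [0.5477, 0.4187, 0.3615]
orientation: [0.0, 3.139, 0.003]
force: [0.5, 0.1, -0.1]
opening: 0.065
gripper_force: 0.0
```

```bash
python3 - <<'E'
from h import *
to(.547,.4185,.283,0)
c,p,d=look("w11")
P=cloud(c,d,200,440,120,262)
q=P[(P[:,2]>.117)&(P[:,2]<.13)&(np.hypot(P[:,0]-.547,P[:,1]-.419)<.025)]
print(len(q),q.mean(0),q.min(0),q.max(0))
c=robot.calibration("top");p,d=robot.read_camera("top");cv2.imwrite("pics/t2.png",p)
P=cloud(c,d,330,440,160,220)
for n,x,y,z,r in(("L",.491,-.07,.183,.03),("V",.496,-.1755,.071,.02)):
    q=P[(abs(P[:,2]-z)<.012)&(np.hypot(P[:,0]-x,P[:,1]-y)<r)];print(n,len(q),q.mean(0),q.min(0),q.max(0))
E
```

```text
t 26.32 pos [0.5477 0.4187 0.3615] yaw -0.0 tilt [0.0025 0.0016] F [ 0.4771  0.0505 -0.1193] op 0.0650010787678184 gf 0.0
shift mm [ 0.916  -0.2821 78.4619] turn z -0.00024730164735121794
636 [0.5493 0.42   0.1229] [0.5388 0.4083 0.1173] [0.5617 0.4319 0.1254]
L 93 [ 0.4873 -0.0628  0.1822] [ 0.4711 -0.0778  0.1721] [ 0.5051 -0.0473  0.1916]
V 31 [ 0.4955 -0.1717  0.071 ] [ 0.4865 -0.1813  0.0637] [ 0.5048 -0.1624  0.0778]
```

The small bottle's cap centre is (0.5495, 0.4195). Descend and grip; I'll re-check the large bottle's centring afterwards.

Call:
apply_moves --series '[[[-2,1,10],[0,0,0]],[[0,0,20],[0,0,0]],[[0,0,20],[0,0,0]],[[0,0,18],[0,0,0]],[[0,0,8],[0,0,0]],[[0,0,2],[0,0,0]],[[0,0,0],[0,0,0]],[[0,0,0],[0,0,0]],[[0,0,0],[0,0,0]],[[0,0,0],[0,0,0]]]'

```text
t: 27.25
tool_pos: [0.5496, 0.42, 0.2829]
orientation: [-0.0, 3.14, 0.002]
force: [0.1, -0.6, 0.8]
opening: 0.065
gripper_force: 0.0
```

Call:
apply_moves --series '[[[0,0,0],[0,0,0]],[[0,0,0],[0,0,0]],[[0,0,0],[0,0,0]],[[0,0,0],[0,0,0]],[[0,0,0],[0,0,0]],[[0,0,0],[0,0,0]],[[0,0,0],[0,0,0]],[[0,0,0],[0,0,0]],[[0,0,0],[0,0,0]]]' --claw 0 --newtons 25

```text
t: 28.0
tool_pos: [0.5492, 0.4197, 0.2811]
orientation: [0.0, -3.141, 0.0]
force: [0.2, -0.2, -0.1]
opening: 0.0294
gripper_force: 21.5
```

Call:
apply_moves --series '[[[0,0,-4],[0,0,0]],[[0,0,-12],[0,0,0]],[[0,0,-24],[0,0,0]],[[0,0,-32],[0,0,0]],[[0,0,-32],[0,0,0]],[[0,0,-20],[0,0,0]],[[0,0,-8],[0,0,0]],[[0,0,0],[0,0,0]],[[0,0,0],[0,0,0]],[[0,0,0],[0,0,0]]]'

```text
t: 28.83
tool_pos: [0.5489, 0.4195, 0.4108]
orientation: [0.0, -3.139, 0.003]
force: [0.2, 0.0, -2.3]
opening: 0.0297
gripper_force: 21.4
```

```bash
python3 - <<'E'
from h import *
to(.501,-.280,.415,0)
T=robot.calibration("top");p=cv2.imread("pics/t2.png");p0=cv2.imread("pics/top0.png")
R=T['extrinsics'][:3,:3]
def px(x,y,z):
    K=np.array([[T['fx'],0,T['cx']],[0,T['fy'],T['cy']],[0,0,1]])
    return cv2.projectPoints(np.array([[x,y,z]]),cv2.Rodrigues(R)[0],T['extrinsics'][:3,3],K,T['D'])[0][0,0]
# ground circle of large well: image moments now vs before; bottle silhouette
print(px(.4907,-.0707,.183),px(.4907,-.0707,.009))
c=px(.4907,-.0707,.1)
x0,y0=int(c[0])-14,int(c[1])-14
print(x0,y0);print(cv2.cvtColor(p,cv2.COLOR_BGR2GRAY)[y0:y0+28,x0:x0+28])
E
```

```text
t 28.83 pos [0.5489 0.4195 0.4108] yaw 0.0 tilt [-0.0029 -0.0019] F [ 0.2202  0.009  -2.2892] op 0.029655458100402283 gf 21.4391854222049
shift mm [  47.9659 -699.4746   -2.7983] turn z 0.00014140785365906693
[340.947  191.0738] [338.5922 194.2472]
325 178
[[ 64  66  68  67  67  68  70  70  69  70  72  70  72  74  75  75  73  70
   70  70  75  79  77  78  79  79  94  92]
 [ 64  66  67  66  68  68  69  70  69  71  70  71  71  74  71  69  67  63
   63  63  68  72  76  78  77  77  80  79]
 [ 66  65  68  69  68  67  69  69  71  71  70  73  71  64  63  60  61  65
   64  65  63  65  69  72  76  79  83  81]
 [ 65  66  65  66  67  68  70  68  71  71  70  69  62  56  60  59  62  60
   65  63  64  65  65  67  72  76  89  81]
 [ 64  68  67  66  68  68  68  68  70  65  67  64  66  83  83  71  64  62
   63  64  64  66  69  66  65  71  85  83]
 [ 65  66  70  67  69  66  68  65  67  78  93 104 107 118 117 109  99  91
   80  65  61  64  65  65  66  68  78  78]
 [ 66  66  67  67  67  69  62  77  96 115 129 134 137 135 134 134 129 125
  114  92  71  64  64  66  68  68  70  74]
 [ 64  67  67  65  65  6
[... 1733 characters left out ...]
 71  64  66  79  99 102 108 134 151 164 166 170 168 170 170 168 163 159
  152 139 119 118 146 156 112  71  74  76]
 [ 76  63  62  68  92  99  96 108 127 145 155 161 164 163 163 161 153 145
  138 118 110 138 162 133  83  70  73  79]
 [ 71  63  65  62  70  87  88  93 102 116 128 138 146 146 148 143 132 117
  102 107 131 157 141  95  68  74  75  76]
 [ 80  59  65  66  66  73  81  94  98  95 100 109 113 110 109 107  98  92
  111 138 156 147  98  66  73  74  73  73]
 [ 99  69  62  64  66  67  70  84 109 113 103  97  89  85  85  93 101 126
  156 150 129  96  67  70  73  73  74  73]
 [105  75  64  65  66  65  65  64  90 102 100  97  88  84 117 141 127 119
  129 106  72  67  74  73  74  75  75  73]]
```

The large bottle's cap sits at (339,191.6) in the top view against (340.9,191.1) expected, about 6 mm off centre. It's inside its well and within tolerance. To carry the small bottle over the large one I need more height, so I raise it 90 mm.

Call:
apply_moves --series '[[[0,0,-8],[0,0,0]],[[0,0,-20],[0,0,0]],[[0,0,-28],[0,0,0]],[[0,0,-22],[0,0,0]],[[0,0,-12],[0,0,0]],[[0,0,0],[0,0,0]],[[0,0,0],[0,0,0]],[[0,0,0],[0,0,0]]]'

```text
t: 29.5
tool_pos: [0.5492, 0.4197, 0.5007]
orientation: [0.0, -3.139, 0.003]
force: [0.4, 0.5, -0.6]
opening: 0.0295
gripper_force: 21.4
```

Call:
apply_moves --series '[[[0,-8,0],[0,0,0]],[[0,-16,0],[0,0,0]],[[1,-24,0],[0,0,0]],[[1,-28,0],[0,0,0]],[[1,-28,0],[0,0,0]],[[2,-28,0],[0,0,0]],[[2,-28,0],[0,0,0]],[[2,-28,0],[0,0,0]],[[2,-28,0],[0,0,0]],[[2,-28,0],[0,0,0]],[[2,-28,0],[0,0,0]],[[2,-28,0],[0,0,0]]]'

```text
t: 30.5
tool_pos: [0.5315, 0.1179, 0.5015]
orientation: [0.0, -3.139, 0.001]
force: [0.4, -0.0, -1.1]
opening: 0.0296
gripper_force: 21.4
```

Call:
apply_moves --series '[[[2,-28,0],[0,0,0]],[[2,-28,0],[0,0,0]],[[2,-28,0],[0,0,0]],[[2,-28,0],[0,0,0]],[[2,-28,0],[0,0,0]],[[2,-28,0],[0,0,0]],[[2,-28,0],[0,0,0]],[[2,-28,0],[0,0,0]],[[2,-28,0],[0,0,0]],[[2,-28,0],[0,0,0]],[[2,-28,0],[0,0,0]],[[2,-28,0],[0,0,0]]]'

```text
t: 31.5
tool_pos: [0.5074, -0.2178, 0.5015]
orientation: [-0.0, -3.139, -0.002]
force: [0.7, 0.1, -0.1]
opening: 0.0297
gripper_force: 21.4
```

Call:
apply_moves --series '[[[2,-26,0],[0,0,0]],[[1,-20,0],[0,0,0]],[[1,-12,0],[0,0,0]],[[1,-6,0],[0,0,0]],[[0,0,0],[0,0,0]],[[0,0,0],[0,0,0]],[[0,0,0],[0,0,0]],[[0,0,0],[0,0,0]]]'

```text
t: 32.17
tool_pos: [0.5036, -0.2792, 0.5034]
orientation: [-0.002, 3.141, 0.0]
force: [-0.1, 0.3, -0.3]
opening: 0.0299
gripper_force: 21.4
```

```bash
python3 - <<'E'
from h import *
to(.501,-.280,.2905,0)
c=robot.calibration("scene");p,d=robot.read_camera("scene")
P=cloud(c,d,0,640,0,400)
s=robot.read_state()['tool_pos']
q=P[(abs(P[:,0]-s[0])<.06)&(abs(P[:,1]-s[1])<.06)&(P[:,2]>.12)]
for z in np.arange(.17,.36,.015):
    r=q[(q[:,2]>=z)&(q[:,2]<z+.015)]
    if len(r)>5:print(round(z,3),len(r),r.min(0),r.max(0)[:2],r.mean(0)[:2])
E
```

```text
t 32.17 pos [ 0.5036 -0.2792  0.5034] yaw 0.002 tilt [0.0003 0.0001] F [-0.0509  0.2685 -0.2735] op 0.02990114525208778 gf 21.445082179270685
shift mm [  2.6566  -0.7887 212.9254] turn z 0.0015715009589790212
0.215 33 [ 0.4764 -0.3011  0.2236] [ 0.5159 -0.2723] [ 0.4887 -0.292 ]
0.23 123 [ 0.4749 -0.3026  0.23  ] [ 0.5157 -0.2647] [ 0.4875 -0.2918]
0.245 136 [ 0.4753 -0.3036  0.2452] [ 0.5181 -0.2653] [ 0.4884 -0.2928]
0.26 133 [ 0.4761 -0.3043  0.26  ] [ 0.515 -0.261] [ 0.4881 -0.292 ]
0.275 147 [ 0.4767 -0.3042  0.2751] [ 0.5185 -0.265 ] [ 0.4897 -0.293 ]
0.29 157 [ 0.4768 -0.3037  0.2901] [ 0.5185 -0.2662] [ 0.4902 -0.293 ]
0.305 190 [ 0.4791 -0.3022  0.305 ] [ 0.5185 -0.2612] [ 0.4917 -0.2882]
0.32 161 [ 0.4864 -0.31    0.3201] [ 0.5118 -0.2496] [ 0.4949 -0.2832]
0.335 218 [ 0.4909 -0.3107  0.3351] [ 0.5125 -0.2475] [ 0.4981 -0.2835]
0.35 154 [ 0.4926 -0.3112  0.3501] [ 0.5119 -0.2487] [ 0.4988 -0.2829]
```

The small bottle is upright, foot at about 0.222. Lowering it into its well.

Call:
apply_moves --series '[[[2,-1,8],[0,0,0]],[[0,0,20],[0,0,0]],[[0,0,28],[0,0,0]],[[0,0,30],[0,0,0]],[[0,0,30],[0,0,0]],[[0,0,28],[0,0,0]],[[0,0,22],[0,0,0]],[[0,0,16],[0,0,0]],[[0,0,10],[0,0,0]],[[0,0,8],[0,0,0]],[[0,0,4],[0,0,0]],[[0,0,0],[0,0,0]]]'

```text
t: 33.22
tool_pos: [0.5013, -0.2812, 0.2989]
orientation: [0.001, -3.141, -0.0]
force: [-1.0, -0.3, -0.8]
opening: 0.0299
gripper_force: 21.4
```

Call:
apply_moves --series '[[[0,0,0],[0,0,0]],[[0,0,0],[0,0,0]],[[0,0,0],[0,0,0]],[[0,0,0],[0,0,0]]]'

```text
t: 33.55
tool_pos: [0.5016, -0.2815, 0.3002]
orientation: [-0.0, 3.14, -0.001]
force: [0.1, -0.7, -1.4]
opening: 0.0293
gripper_force: 21.4
```

Call:
apply_moves --series '[[[0,1,4],[0,0,0]],[[0,0,3],[0,0,0]],[[0,0,2],[0,0,0]],[[0,0,0],[0,0,0]],[[0,0,0],[0,0,0]],[[0,0,0],[0,0,0]]]'

```text
t: 34.05
tool_pos: [0.5013, -0.2803, 0.2901]
orientation: [0.0, -3.141, -0.0]
force: [0.1, 0.7, -0.7]
opening: 0.03
gripper_force: 21.6
```

Call:
apply_moves --series '[[[0,0,1],[0,0,0]],[[0,0,0.7],[0,0,0]],[[0,0,0],[0,0,0]],[[0,0,0],[0,0,0]],[[0,0,0],[0,0,0]]]'

```text
t: 34.47
tool_pos: [0.5019, -0.2804, 0.2899]
orientation: [-0.0, 3.14, -0.001]
force: [-0.0, 2.0, 7.5]
opening: 0.0297
gripper_force: 23.5
```

Contact at 7.5 N. Release and rise.

Call:
apply_moves --series '[[[0,0,-1],[0,0,0]],[[0,0,0],[0,0,0]],[[0,0,0],[0,0,0]],[[0,0,0],[0,0,0]],[[0,0,0],[0,0,0]],[[0,0,-8],[0,0,0]],[[0,0,-25],[0,0,0]],[[0,0,-35],[0,0,0]],[[0,0,-40],[0,0,0]],[[0,0,-40],[0,0,0]],[[0,0,-30],[0,0,0]],[[0,0,0],[0,0,0]]]' --claw 0.7

```text
t: 35.47
tool_pos: [0.5019, -0.2807, 0.4772]
orientation: [-0.0, 3.131, -0.011]
force: [1.2, -0.2, 1.1]
opening: 0.065
gripper_force: 0.0
```

Call:
apply_moves --series '[[[0,40,0],[0,0,0]],[[0,40,0],[0,0,0]],[[0,40,0],[0,0,0]],[[0,20,0],[0,0,0]],[[0,0,0],[0,0,0]],[[0,0,0],[0,0,0]],[[0,0,0],[0,0,0]],[[0,0,0],[0,0,0]]]'

```text
t: 36.13
tool_pos: [0.5013, -0.1413, 0.4675]
orientation: [-0.001, -3.141, 0.001]
force: [0.2, -0.8, -0.4]
opening: 0.0649
gripper_force: 0.0
```

```bash
python3 - <<'E'
from h import *
c,p,d=look("w12");to(.5,-.14,.46)
P=cloud(c,d,0,640,60,262)
for n,x,y,z,r in(("L",.4907,-.0705,.183,.03),("V",.496,-.1755,.071,.02),("S",.501,-.280,.133,.025)):
    q=P[(abs(P[:,2]-z)<.007)&(np.hypot(P[:,0]-x,P[:,1]-y)<r)]
    if len(q):print(n,len(q),np.median(q,0),(q.min(0)+q.max(0))/2,q.max(0)-q.min(0))
c=robot.calibration("scene");p,d=robot.read_camera("scene");P=cloud(c,d,0,640,0,400)
for n,x,y,zs in(("L",.4907,-.0705,np.arange(.03,.15,.02)),("S",.501,-.28,np.arange(.03,.10,.02))):
  for z in zs:
    r=P[(P[:,2]>=z)&(P[:,2]<z+.02)&(np.hypot(P[:,0]-x,P[:,1]-y)<.05)]
    if len(r)>5:print(n,round(z,3),len(r),r.min(0)[:2],r.mean(0))
E
```

```text
t 36.18 pos [ 0.5013 -0.1414  0.4674] yaw -0.001 tilt [-0.0003 -0.0002] F [ 0.5177 -0.9277 -0.4768] op 0.06487763088316405 gf 0.0
shift mm [1.2689 1.4235 7.4426] turn z None
L 1043 [ 0.4906 -0.0672  0.1821] [ 0.4912 -0.0663  0.1805] [0.0351 0.0363 0.0089]
V 207 [ 0.4981 -0.1754  0.0711] [ 0.4987 -0.175   0.0691] [0.0219 0.0205 0.0075]
S 333 [ 0.5018 -0.278   0.1321] [ 0.5026 -0.2788  0.1302] [0.0233 0.0225 0.0079]
L 0.03 163 [ 0.449  -0.1061] [ 0.4726 -0.0892  0.04  ]
L 0.05 153 [ 0.4506 -0.1049] [ 0.4741 -0.0917  0.0603]
L 0.07 161 [ 0.4509 -0.1042] [ 0.4745 -0.091   0.0799]
L 0.09 172 [ 0.4514 -0.1045] [ 0.4741 -0.0904  0.1002]
L 0.11 181 [ 0.4524 -0.1052] [ 0.4756 -0.09    0.1203]
L 0.13 240 [ 0.4524 -0.1023] [ 0.4771 -0.0861  0.1414]
S 0.03 116 [ 0.4628 -0.3282] [ 0.4861 -0.2943  0.0399]
S 0.05 127 [ 0.4731 -0.3044] [ 0.4868 -0.2933  0.0598]
S 0.07 138 [ 0.4749 -0.3041] [ 0.488  -0.293   0.0799]
S 0.09 216 [ 0.4771 -0.303 ] [ 0.4927 -0.2883  0.1001]
```

Heights (0.182, 0.071, 0.132), positions (all within about 5 mm) and tilt all check out, and the robot touches nothing. Handing in.

```bash
python3 -c "
from plant import robot
print(robot.close_job())"
```

```text
the job is handed in; nothing more can be done
None
```

I packed all four items and handed the job in at about 36 s. By my last measurements the bottles and vial stand upright in their own cut-outs, each within about 5 mm of centre, and the forceps lie flat in their trough; the hand-in returned no verdict.

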